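# Weigh the scent bottle on the sprung hook

## Robot

A 6-joint arm with a two-finger parallel gripper is mounted at the origin on a cart in front of the work surface, level with it; the furniture and walls round the work are solid. World frame = base frame: x ahead of the robot, y to its left, z up, the work surface at z = 0. Lengths are in m, angles in rad, forces in N, time in s.
With the tool pointing down it reaches from about 0.35 to 0.85 m from the base axis. Payload 8.1 kg.
Tool frame: the origin (TCP) lies midway between the tips of the shut fingers; the grasp point (between the pads) lies 19 mm behind it; z points along the fingers, y is the direction in which the jaws open and shut (so a half turn about z gives the same grasp; the last joint's range is limited). The gripper opens to 93 mm and grips with 3 to 60 N. Pads are 15 mm wide; open, the fingers measure 128 mm over their backs; the gripper's body (75 mm by 188 mm) begins 65 mm behind the grasp point.
Start: joints at [-1.408, 0.13, 1.488, -0, 1.523, -0.085], TCP at [0.147, -0.582, 0.219] pointing down, gripper open.
Joint ranges: [-2.96, 2.96], [-0.89, 2.26], [0.02, 2.5], [-1.34, 4.48], [0, 2.73], [-2.66, 2.66]. Speed limits (rad/s): [2.39, 2.39, 2.79, 3.14, 3.14, 3.14].

## Interface

Orientations are given as a rotation vector (axis times angle).
In Python, from plant import robot gives the robot as it stands. The module is installed in compiled form; this text tells all that it offers.
- The arm moves only by the shell command python3 -m pendant 'ROWS' [FORCE]. ROWS is JSON, a list of rows, each an object with "translation": the shift along the tool's x, y, z in mm, a list of three; "twist": the turn, a rotation vector about the tool's x, y, z in rad, a list of three; "grip": the opening, from -1 (shut) to 1 (fully open). A call has exactly 10 rows; each row shifts and turns the pose as measured when the row begins, along the tool's axes as they then stand; what a row does not reach is not made up. A row lasts 1/10 s, in which the tool goes at most 50 mm and 8.59 degrees, less where a joint would pass 70% of its speed; a pose out of reach is approached as far as the arm can. A call is refused whole if a number of a shift passes 50 or a number of a turn 0.15, either way. A call with a gripper value outside its range is refused whole. The fingers move at their own pace and stop on an object; FORCE is the grip in N (left out, the last holds). Time passes only in rows, so rows that do not move let the fingers close, or fill a call up. It gives the time, the measured TCP pose, the force and the opening at its end, in the units of the state.
- robot.read_state(): the state, without advancing time (a new reading comes with each control period).
- robot.read_camera(name): name is "scene" or "top" or "wrist"; returns (picture, depth): 400x640x3 uint8, red, green, blue; 400x640 float32, m along the optical axis (not along the pixel's ray), 0 where there is no reading.
- robot.camera_info(name): a dict with "vertical_fov" (degrees; the focal length in pixels is half the picture's height over the tangent of half this angle, whatever the lens; pixels are square), "cx", "cy" (the principal point, pixels), "cam_to_world" (4x4, takes a point from camera to world coordinates). Camera axes: x right, y up, looking along -z (the intrinsics and any distortion apply to the point x, -y, -z); pixel columns grow to the right and rows downward; lengths in m; the calibration is good to about 2 mm. A picture is of the moment at which its call begins: read the wrist's pose just before it. camera_info takes no time and is no camera call; for the wrist camera it gives the pose at the moment of the call.
- robot.close_job(): hands the job in, once; it reports no verdict.
The state is a dict: "t": time; "q": joint angles; "dq": joint speeds; "joint_torque": joint torques, N m; "tool_pos": TCP position; "orientation": TCP orientation; "force": force on the tool from outside, world axes, zero at the start; "wrist_torque": the same for the moment, N m; "opening": finger opening in m.
Only numpy, scipy, OpenCV 4.12 (cv2) and the standard library are available. Lean on these libraries where they do the work, as an engineer would, in place of code of your own. Each camera call takes 0.05 s, during which the arm holds its last target. There are 200 camera calls.

## Task

Weigh the amber scent bottle: pick up its wire carrier by the black grip and hang it by its top bar on the twin-prong hook of the sprung scale, gently, so that the hook does not strike the bottom of its travel. Let go, and wait until the hook has dipped and come to rest with the carrier hanging still and upright. Leave the two other carriers (grey tin, ivory mould) where they stand.

Things in the scene. Friction and masses are not known exactly. Their poses are not given: they have to be found in the camera images.
- bottle_grip (a point): Amber bottle, black cap, in a wire carrier 196 mm high (0.22-0.40 kg): base disc 84 mm wide, 2 uprights, level top bar 6 mm thick, black grip 20 x 20 x 44 mm tall on it. Point: grip's centre, 174 mm over the underside; grip's lower end 22 mm, bar's underside 44 mm, bottle's cap 97 mm below it. z up, y along the bar; window below the bar is open along x, 66 mm wide in y (bar ends bevelled).
- tin_grip (a point): Bystander: round grey lidded tin in a wire carrier of the same kind and size, 196 mm high, base disc 84 mm wide. Point: centre of its black grip, 174 mm above the carrier's underside. z up, y along its top bar.
- heart_grip (a point): Bystander: small ivory heart-shaped mould in a wire carrier of the same kind and size, 196 mm high, base disc 84 mm wide. Point: centre of its black grip, 174 mm above the carrier's underside. z up, y along its top bar.
- hook_seat (a point): Steel hook: two prongs side by side, 32 mm over all in y, 110 mm out from a fixed column. Point: midway between them on the trough floor, where a hung bar's underside rests; 205 mm up unloaded. Trough 16 mm long, sides steep. Tips 22 mm in front (-x) and prongs behind both rise 16 mm above it. x: from tips to column (bar enters over the tips along +x); y: as a hung bar lies; z up.
- hook (a joint): How far the sprung hook (prongs and rod) has dipped, m: 0 unloaded, grows downward, stop at 0.060. Spring 120 N/m, lightly damped: under the bottle's carrier it settles at about 0.015 to 0.030 after bouncing 1 to 2 s.

How it is judged:
By the outcome, as a careful person would: the job done as asked, in the order asked, and still so for the second after the job is handed in, with the robot touching nothing.
It also fails if it takes over 48 s, if anything falls off the work surface, if the arm or the gripper's body presses on something with over 40 N, if the wrist force passes 120 N, or if a joint passes its speed limit or range.

## Working session

There is one attempt and no reset: what is moved stays moved. The work goes in short steps, Python scripts to look and compute and a shell command to move; the robot and the scene stay as the last step left them, time stands still between calls to the robot, and variables do not carry over. Pictures are saved under pics/ and viewed, about 8 in all and at most 12, crops included, and the job is handed in when it is done.

```bash
mkdir -p pics; cat > h.py <<'E'
import numpy as np, cv2
from plant import robot
def cloud(name):
    info=robot.camera_info(name)
    im,d=robot.read_camera(name)
    h,w=d.shape; f=h/2/np.tan(np.radians(info["vertical_fov"])/2)
    u,v=np.meshgrid(np.arange(w),np.arange(h))
    P=np.stack([(u-info["cx"])/f*d,-(v-info["cy"])/f*d,-d,np.ones_like(d)],-1)@np.array(info["cam_to_world"]).T
    return im,d,P[...,:3],info
def save(im,n): cv2.imwrite(n,im[...,::-1])
E
python3 - <<'E'
from h import *
s=robot.read_state(); print(s)
ims=[]
for n in("scene","top"):
    im,d,P,i=cloud(n); print(n,{k:(np.round(v,3).tolist() if k=="cam_to_world" else v) for k,v in i.items()}); np.savez(n+".npz",im=im,d=d,P=P); save(im,f"pics/{n}.png")
E
```

```text
{'t': 0.0, 'q': array([-1.40840105e+00,  1.31163837e-01,  1.48930505e+00, -1.90367035e-05,
        1.52301961e+00, -8.53722052e-02]), 'dq': array([-0.00077728,  0.00177879, -0.00010494,  0.00021143, -0.00149214,
       -0.00070765]), 'joint_torque': array([ 3.88029992e-03, -5.59838355e+01, -4.91756737e+01,  7.71276327e-02,
        3.54802853e-02, -1.54200429e-04]), 'tool_pos': array([ 0.14707879, -0.58108246,  0.21757172]), 'orientation': array([-3.11563679e+00, -3.87964956e-01,  1.44417011e-04]), 'force': array([-1.07055568,  0.30886236,  0.9606874 ]), 'wrist_torque': array([ 0.10473718,  0.00541261, -0.01211966]), 'opening': 0.09267666892234984}
scene {'vertical_fov': 45.84666321000413, 'cx': 322.51786238035015, 'cy': 201.23621001564416, 'cam_to_world': [[-0.78, 0.282, -0.559, -0.18], [-0.626, -0.345, 0.699, 0.914], [0.005, 0.895, 0.446, 0.74], [0.0, 0.0, 0.0, 1.0]]}
top {'vertical_fov': 52.148870556888234, 'cx': 318.56319801489934, 'cy': 194.9789586489142, 'cam_to_world': [[-0.008, 0.996, -0.085, 0.457], [-1.0, -0.009, -0.018, -0.029], [-0.018, 0.085, 0.996, 1.147], [0.0, 0.0, 0.0, 1.0]]}
```

View pics/scene.png

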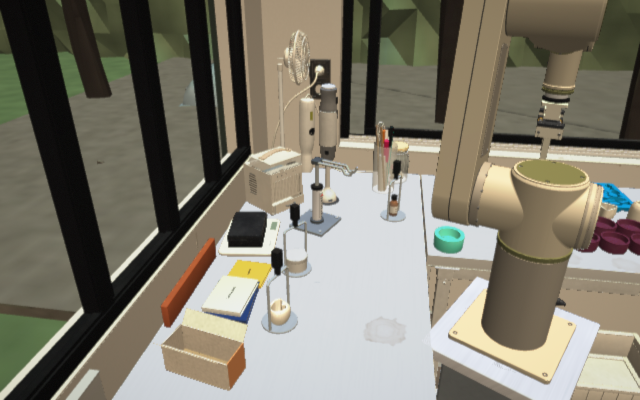

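View pics/top.png

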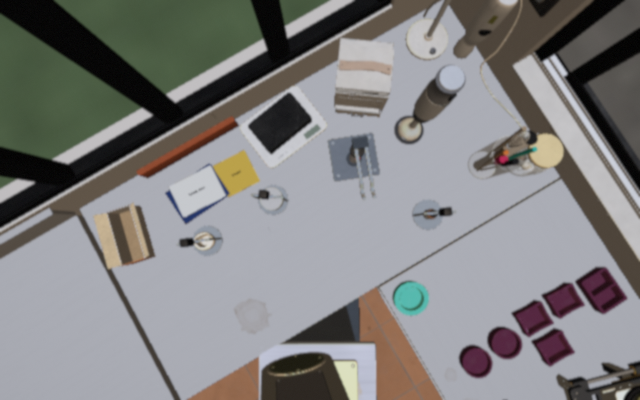

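The top view shows the bottle carrier with its base near (428,213) and its grip near (445,211). The hook prongs run from (355,150) to (370,195). The tin is near (272,198) and the heart near (205,240). The scene view agrees: bottle at (395,205), hook prongs at (335,165).

```bash
python3 - <<'E'
from h import *
for n in("scene","top"):
    z=np.load(n+".npz"); im,d,P=z["im"],z["d"],z["P"]
    X,Y,Z=P[...,0],P[...,1],P[...,2]
    ok=(d>0)
    # elevated stuff in region
    dark=ok&(im.max(-1)<60)&(Z>.13)&(Z<.21)&(X>.2)&(X<.9)&(abs(Y)<.6)
    k,l,st,c=cv2.connectedComponentsWithStats(dark.astype(np.uint8))
    for i in range(1,k):
        if st[i,4]>8: 
            q=P[l==i]; print(n,"dark",c[i].round(),st[i,4],np.median(q,0).round(3),q.min(0).round(3),q.max(0).round(3))
    r=(slice(160,215),slice(335,395)) if n=="top" else (slice(150,180),slice(305,360))
    m=np.zeros_like(ok);m[r]=1; m&=ok&(Z>.17)&(Z<.30)
    q=P[m]; print(n,"hook",m.sum())
    vs,us=np.nonzero(m)
    for a in range(us.min(),us.max()+1,4 if n=="scene" else 3):
        s=us==a
        if s.any(): print(a,[(int(v),*P[v,a].round(3)) for v in vs[s]][:: max(1,s.sum()//4)])
# table & base discs bottle
z=np.load("top.npz");P=z["P"];print(P[260:262,300],P[213,428],P[225,428])
big=cv2.resize(np.hstack([z["im"][130:250,330:470]]),None,fx=4,fy=4,interpolation=cv2.INTER_CUBIC)
s=np.load("scene.npz")["im"][145:245,285:425]
b2=cv2.resize(s,None,fx=4,fy=4,interpolation=cv2.INTER_CUBIC)
save(big,"pics/topc.png");save(b2,"pics/scc.png")
E
```

```text
scene dark [347. 124.] 74 [ 0.893 -0.582  0.171] [ 0.885 -0.599  0.13 ] [ 0.899 -0.569  0.209]
scene dark [390. 142.] 14 [ 0.606 -0.441  0.197] [ 0.6   -0.447  0.185] [ 0.611 -0.436  0.209]
scene dark [326. 152.] 15 [ 0.726 -0.241  0.19 ] [ 0.719 -0.246  0.18 ] [ 0.735 -0.234  0.196]
scene dark [396. 168.] 106 [ 0.495 -0.302  0.173] [ 0.487 -0.32   0.138] [ 0.507 -0.294  0.197]
scene dark [163. 240.] 3442 [0.721 0.392 0.153] [0.586 0.055 0.13 ] [0.9  0.6  0.21]
scene dark [316. 187.] 46 [ 0.652 -0.096  0.136] [ 0.641 -0.119  0.13 ] [ 0.671 -0.086  0.139]
scene dark [294. 214.] 148 [0.538 0.129 0.176] [0.532 0.116 0.136] [0.553 0.137 0.198]
scene dark [277. 260.] 212 [0.425 0.313 0.177] [0.42  0.299 0.137] [0.437 0.318 0.199]
scene hook 442
311 [(160, np.float64(0.661), np.float64(-0.084), np.float64(0.226)), (161, np.float64(0.666), np.float64(-0.09), np.float64(0.219)), (162, np.float64(0.661), np.float64(-0.084), np.float64(0.219)), (163, np.float64(0.664), np.float64(-0.087), np.float64(0.215))]
315 [(157, np.float64(0.666), np.float64(-0.108), np.float64(0.227)), (161, np.float64
[... 5587 characters left out ...]
4), np.float64(0.205)), (192, np.float64(0.544), np.float64(-0.134), np.float64(0.203))]
374 [(191, np.float64(0.546), np.float64(-0.141), np.float64(0.201)), (192, np.float64(0.543), np.float64(-0.14), np.float64(0.208)), (193, np.float64(0.54), np.float64(-0.139), np.float64(0.215)), (194, np.float64(0.538), np.float64(-0.139), np.float64(0.219)), (195, np.float64(0.535), np.float64(-0.139), np.float64(0.22)), (196, np.float64(0.533), np.float64(-0.139), np.float64(0.221)), (197, np.float64(0.531), np.float64(-0.139), np.float64(0.221))]
[[ 0.37438994  0.04403732  0.00194734]
 [ 0.37133921  0.04430468 -0.00206954]] [ 0.49676326 -0.28070416  0.13522249] [ 0.4685201  -0.31129151  0.008039  ]
```

View pics/topc.png

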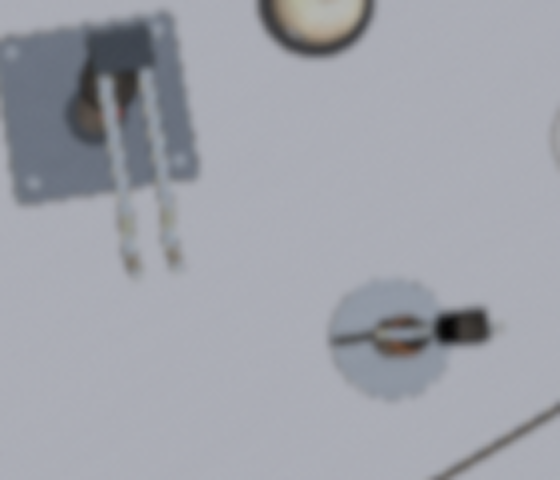

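View pics/scc.png

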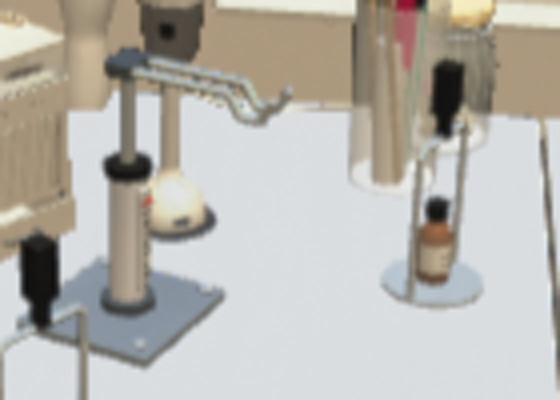

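The crops show the hook trough near full-image (361–372,187) and the bottle's bar running nearly along world y. Next I get refined positions by ray casting.

```bash
cat >> h.py <<'E'
def ray(info,uv,z):
    T=np.array(info["cam_to_world"]); f=200/np.tan(np.radians(info["vertical_fov"])/2)
    d=T[:3,:3]@np.array([(uv[0]-info["cx"])/f,-(uv[1]-info["cy"])/f,-1]); o=T[:3,3]
    return o+d*(z-o[2])/d[2]
E
python3 - <<'E'
from h import *
i=robot.camera_info("top"); g=lambda x,y:(330+x/4,130+y/4)
print("disc",ray(i,g(392,340),.004),"griptop",ray(i,g(466,326),.196))
z=np.load("top.npz");im,P=z["im"],z["P"]
m=(im.max(-1)<70)&(P[...,2]>.186)&(P[...,2]<.21);m[:,:430]=0;m[:,460:]=0;m[:195]=0;m[230:]=0
print("grip top face",m.sum(),P[m].mean(0),P[m].min(0),P[m].max(0))
for a in((127,268),(177,260),(125,222),(167,215),(108,90),(150,85)): print(a,ray(i,g(*a),.218 if a[1]>240 or a[1]<100 else .205).round(4))
E
python3 -m pendant '[{"translation":[20,-10,-10],"twist":[0,0,0],"grip":1},{"translation":[40,-18,-10],"twist":[0,0,0],"grip":1},{"translation":[40,-18,-10],"twist":[0,0,0],"grip":1},{"translation":[40,-18,-10],"twist":[0,0,0],"grip":1},{"translation":[40,-18,-10],"twist":[0,0,0],"grip":1},{"translation":[40,-18,-10],"twist":[0,0,0],"grip":1},{"translation":[40,-18,-10],"twist":[0,0,0],"grip":1},{"translation":[40,-18,-5],"twist":[0,0,0],"grip":1},{"translation":[20,-9,0],"twist":[0,0,0],"grip":1},{"translation":[0,0,0],"twist":[0,0,0],"grip":1}]' 20
```

```text
disc [ 0.49631119 -0.31313088  0.004     ] griptop [ 0.49751113 -0.30834414  0.196     ]
grip top face 49 [ 0.49813668 -0.30830848  0.19528944] [ 0.49165326 -0.31747168  0.18711389] [ 0.50567575 -0.30035522  0.20100212]
(127, 268) [ 0.5312 -0.1111  0.218 ]
(177, 260) [ 0.5355 -0.1396  0.218 ]
(125, 222) [ 0.559  -0.1115  0.205 ]
(167, 215) [ 0.5628 -0.1358  0.205 ]
(108, 90) [ 0.6339 -0.1019  0.218 ]
(150, 85) [ 0.6366 -0.126   0.218 ]
t: 1.1
tool_pos: [0.4298, -0.3519, 0.2902]
orientation: [-3.107, -0.38, 0.003]
force: [0.3, 0.2, -0.0]
opening: 0.0933
```

```bash
python3 - <<'E'
from h import *
im,d,P,i=cloud("wrist"); np.savez("w.npz",im=im,d=d,P=P); save(im,"pics/w1.png")
print(np.round(i["cam_to_world"],3).tolist())
m=(im.max(-1)<70)&(d>0)&(P[...,2]>.15)&(P[...,2]<.205)&(abs(P[...,1]+.309)<.05)&(abs(P[...,0]-.498)<.05)
print(m.sum(), P[m].mean(0) if m.any() else 0, P[m].min(0), P[m].max(0))
E
```

```text
[[0.241, 0.932, 0.27, 0.505], [-0.97, 0.235, 0.055, -0.336], [-0.012, -0.275, 0.961, 0.457], [0.0, 0.0, 0.0, 1.0]]
541 [ 0.50170889 -0.3119375   0.19536562] [ 0.49181705 -0.32150098  0.15718788] [ 0.51123889 -0.30102722  0.19882873]
```

View pics/w1.png

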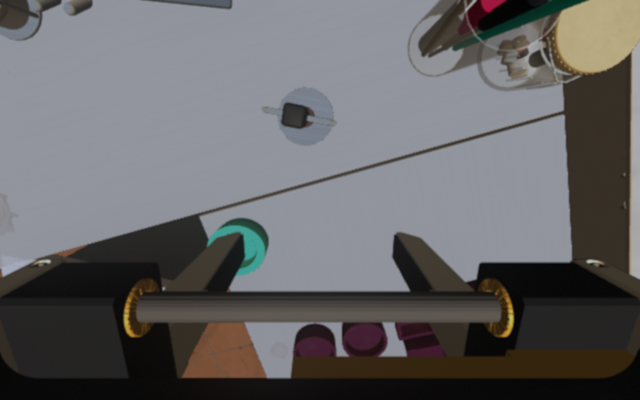

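The wrist view shows the grip top at about (296,116) and the bar ends at (264,109) and (335,123). The bar is tilted slightly relative to the jaws.

```bash
python3 - <<'E'
from h import *
i=robot.camera_info("wrist"); z=np.load("w.npz");im,d,P=z["im"],z["d"],z["P"]
a,b=ray(i,(264,109),.133),ray(i,(335,123),.133); print(a,b,np.linalg.norm(a-b),np.degrees(np.arctan2(b[0]-a[0],-(b[1]-a[1]))))
m=(im.max(-1)<70)&(d>0)&(P[...,2]>.19)&(P[...,2]<.202)&(abs(P[...,1]+.309)<.05)&(abs(P[...,0]-.498)<.05)
pts=P[m][:,:2]; r=cv2.minAreaRect((pts*1000).astype(np.float32)); print(r,pts.mean(0))
c=cv2.minAreaRect(np.argwhere(m)[:,::-1].astype(np.float32)); 
bx=np.array([ray(i,p,.196)[:2] for p in cv2.boxPoints(c)]);print("box",bx.round(4),bx.mean(0))
e=bx-np.roll(bx,1,0);print(np.degrees(np.arctan2(e[:,1],e[:,0])),np.hypot(*e.T))
print("disc ctr",ray(i,(306,117),.003))
s=robot.read_state();from scipy.spatial.transform import Rotation as R
print(R.from_rotvec(s["orientation"]).as_matrix().round(3))
E
```

```text
[ 0.49850076 -0.2740599   0.133     ] [ 0.50283031 -0.35159139  0.133     ] 0.07765227853346655 3.1962239005292155
((501.5728759765625, -311.11431884765625), (18.963626861572266, 19.86897850036621), 2.7772397994995117) [ 0.5016765  -0.31137019]
box [[ 0.4903 -0.3027]
 [ 0.5094 -0.3019]
 [ 0.511  -0.3216]
 [ 0.492  -0.3227]] [ 0.5006646 -0.3122048]
[  94.76007094    2.14294015  -85.09912337 -176.61660184] [0.02009842 0.01908778 0.01968631 0.01912177]
disc ctr [ 0.50021254 -0.31290112  0.003     ]
[[ 0.971  0.241 -0.004]
 [ 0.241 -0.971  0.011]
 [-0.001 -0.012 -1.   ]]
```

```bash
python3 -m pendant '[{"translation":[0,0,0],"twist":[-0.011,0,0.094],"grip":1},{"translation":[0,0,0],"twist":[0,0,0.094],"grip":1},{"translation":[0,0,0],"twist":[0,0,0],"grip":1},{"translation":[25,-12,10],"twist":[0,0,0],"grip":1},{"translation":[25,-12,10],"twist":[0,0,0],"grip":1},{"translation":[22,-12,10],"twist":[0,0,0],"grip":1},{"translation":[0,0,10],"twist":[0,0,0],"grip":1},{"translation":[0,0,10],"twist":[0,0,0],"grip":1},{"translation":[0,0,0],"twist":[0,0,0],"grip":1},{"translation":[0,0,0],"twist":[0,0,0],"grip":1}]'
python3 - <<'E'
from h import *
from scipy.spatial.transform import Rotation as R
s=robot.read_state();M=R.from_rotvec(s["orientation"]).as_matrix();print(M.round(3),s["force"])
print("local err mm",(M.T@(np.array([.5005,-.312,.155])-s["tool_pos"])*1000).round(1))
E
```

```text
t: 2.15
tool_pos: [0.4914, -0.3207, 0.2348]
orientation: [-3.14, -0.083, 0.013]
force: [-0.4, -0.1, -0.1]
opening: 0.0928
[[ 0.999  0.053 -0.008]
 [ 0.053 -0.999  0.   ]
 [-0.008 -0.001 -1.   ]] [-0.37834066 -0.13926522 -0.06736669]
local err mm [10.2 -8.1 79.7]
```

```bash
python3 -m pendant '[{"translation":[10,-8,0],"twist":[0,0.008,0],"grip":1},{"translation":[2,-2,5],"twist":[0,0,0],"grip":1},{"translation":[0,0,10],"twist":[0,0,0],"grip":1},{"translation":[0,0,10],"twist":[0,0,0],"grip":1},{"translation":[0,0,10],"twist":[0,0,0],"grip":1},{"translation":[0,0,10],"twist":[0,0,0],"grip":1},{"translation":[0,0,10],"twist":[0,0,0],"grip":1},{"translation":[0,0,10],"twist":[0,0,0],"grip":1},{"translation":[0,0,8],"twist":[0,0,0],"grip":1},{"translation":[0,0,0],"twist":[0,0,0],"grip":1}]'
python3 - <<'E'
from h import *
from scipy.spatial.transform import Rotation as R
s=robot.read_state();M=R.from_rotvec(s["orientation"]).as_matrix();print(M.round(3),s["force"])
print("local err mm",(M.T@(np.array([.5005,-.312,.155])-s["tool_pos"])*1000).round(1))
E
```

```text
t: 3.15
tool_pos: [0.5024, -0.3103, 0.1554]
orientation: [-3.14, -0.081, -0.0]
force: [0.7, 0.4, -0.6]
opening: 0.0928
[[ 0.999  0.051  0.   ]
 [ 0.051 -0.999  0.   ]
 [ 0.    -0.    -1.   ]] [ 0.67111362  0.44184982 -0.57356528]
local err mm [-2.   1.6  0.4]
```

```bash
python3 -m pendant '[{"translation":[-2,2,0],"twist":[0,0,0],"grip":1},{"translation":[0,0,0],"twist":[0,0,0],"grip":-1},{"translation":[0,0,0],"twist":[0,0,0],"grip":-1},{"translation":[0,0,0],"twist":[0,0,0],"grip":-1},{"translation":[0,0,0],"twist":[0,0,0],"grip":-1},{"translation":[0,0,0],"twist":[0,0,0],"grip":-1},{"translation":[0,0,0],"twist":[0,0,0],"grip":-1},{"translation":[0,0,0],"twist":[0,0,0],"grip":-1},{"translation":[0,0,0],"twist":[0,0,0],"grip":-1},{"translation":[0,0,0],"twist":[0,0,0],"grip":-1}]' 30
```

```text
t: 4.15
tool_pos: [0.5015, -0.3135, 0.1579]
orientation: [3.138, 0.081, 0.005]
force: [0.3, 1.8, 0.6]
opening: 0.0254
```

```bash
python3 -m pendant '[{"translation":[0,0,0],"twist":[0,0,0],"grip":-1},{"translation":[0,0,0],"twist":[0,0,0],"grip":-1},{"translation":[0,0,0],"twist":[0,0,0],"grip":-1},{"translation":[0,0,-5],"twist":[0,0,0],"grip":-1},{"translation":[0,0,-10],"twist":[0,0,0],"grip":-1},{"translation":[0,0,-15],"twist":[0,0,0],"grip":-1},{"translation":[0,0,-15],"twist":[0,0,0],"grip":-1},{"translation":[0,0,-15],"twist":[0,0,0],"grip":-1},{"translation":[0,0,-15],"twist":[0,0,0],"grip":-1},{"translation":[0,0,-10],"twist":[0,0,0],"grip":-1}]'
```

```text
t: 5.15
tool_pos: [0.5002, -0.3126, 0.2486]
orientation: [-3.14, -0.081, -0.001]
force: [0.9, -0.6, -3.2]
opening: 0.02
```

```bash
python3 -m pendant '[{"translation":[0,-8,-8],"twist":[0,0,0],"grip":-1},{"translation":[-2,-20,-8],"twist":[0,0,0],"grip":-1},{"translation":[-2,-25,-8],"twist":[0,0,-0.02],"grip":-1},{"translation":[-3,-28,-5],"twist":[0,0,-0.02],"grip":-1},{"translation":[-3,-28,0],"twist":[0,0,-0.02],"grip":-1},{"translation":[-3,-28,0],"twist":[0,0,-0.02],"grip":-1},{"translation":[-3,-22,0],"twist":[0,0,0],"grip":-1},{"translation":[0,-15,0],"twist":[0,0,0],"grip":-1},{"translation":[0,-8,0],"twist":[0,0,0],"grip":-1},{"translation":[0,0,0],"twist":[0,0,0],"grip":-1}]'
python3 - <<'E'
from h import *
from scipy.spatial.transform import Rotation as R
s=robot.read_state();M=R.from_rotvec(s["orientation"]).as_matrix();print(M.round(3),s["force"],s["tool_pos"])
im,d,P,i=cloud("wrist"); np.savez("w2.npz",im=im,d=d,P=P,T=i["cam_to_world"]); save(im,"pics/w2.png")
E
```

```text
t: 6.15
tool_pos: [0.4667, -0.1235, 0.284]
orientation: [3.133, 0.21, 0.008]
force: [0.5, -0.5, -3.4]
opening: 0.0199
[[ 0.991  0.134  0.005]
 [ 0.134 -0.991 -0.001]
 [ 0.005  0.002 -1.   ]] [ 0.54080082 -0.54442629 -3.35149146] [ 0.46665962 -0.12354895  0.28404183]
```

View pics/w2.png

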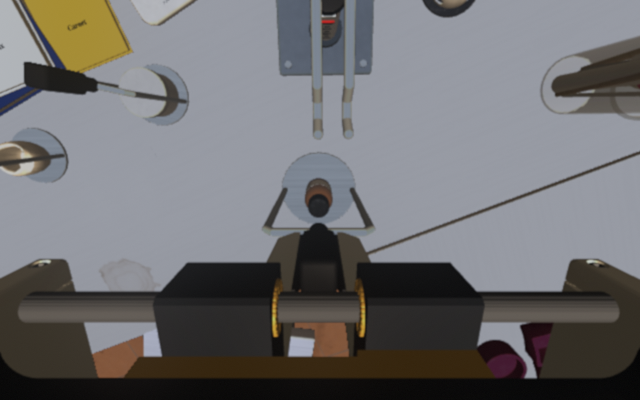

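The wrist view shows prong tips at (318,135) and (348,135), with the trough around v=92–120. The held bar runs from (265,229) to (372,229), upright and parallel to the hook's y.

```bash
python3 - <<'E'
from h import *
from scipy.spatial.transform import Rotation as R
s=robot.read_state();M=R.from_rotvec(s["orientation"]).as_matrix();tp=s["tool_pos"]
z=np.load("w2.npz");P=z["P"]
loc=(P-tp)@M*1000   # tool frame mm
for u in (318,348):
    for v in range(20,142,5):
        w=loc[v,u-8:u+9]; k=w[:,2].argmin()
        print(u,v,w[k].round(1),P[v,u-8+k].round(4))
for u in(275,290,345,360):
    w=loc[222:236,u];print("bar",u,w[w[:,2].argmin()].round(1))
i=robot.camera_info("wrist")
for p in((265,229),(372,229)): print("bar ray",((ray(i,p,tp[2]-.022)-tp)@M*1000).round(1))
for h in ((5,),(80,)):
    a=[ (ray(i,(u,h[0]),.221)-tp)@M*1000 for u in((317.5,350) if h[0]<50 else (318,348))];print(h,np.round(a,1))
E
```

```text
318 20 [143.1  -2.6  61.8] [ 0.6086 -0.1026  0.2229]
318 25 [140.2  -1.9  62.6] [ 0.6058 -0.1037  0.2221]
318 30 [136.9  -1.9  62. ] [ 0.6025 -0.1041  0.2228]
318 35 [133.8  -1.9  62.2] [ 0.5995 -0.1045  0.2225]
318 40 [130.7  -4.   62.5] [ 0.5961 -0.1028  0.2222]
318 45 [127.4  -4.   62.2] [ 0.5929 -0.1033  0.2225]
318 50 [124.2  -0.5  62.5] [ 0.5902 -0.1072  0.2222]
318 55 [120.9  -0.5  62.1] [ 0.5869 -0.1077  0.2225]
318 60 [  76.9   -0.2 -167. ] [ 0.5421 -0.1135  0.4514]
318 65 [114.3  -0.5  61.9] [ 0.5803 -0.1086  0.2227]
318 70 [111.   -1.2  62.2] [ 0.5769 -0.1083  0.2224]
318 75 [107.5  -1.2  61.7] [ 0.5735 -0.1087  0.2229]
318 80 [104.1  -1.2  61.7] [ 0.5702 -0.1092  0.2228]
318 85 [100.6  -1.9  60.7] [ 0.5665 -0.1089  0.2239]
318 90 [97.5 -0.5 64.5] [ 0.5637 -0.1108  0.22  ]
318 95 [94.3 -2.8 69.3] [ 0.5602 -0.1089  0.2152]
318 100 [91.  -1.3 74.5] [ 0.5572 -0.1109  0.21  ]
318 105 [87.4  0.3 77.8] [ 0.5538 -0.113   0.2067]
318 110 [83.5 -0.5 77.7] [ 0.5499 -0.1127  0.2068]
318 115 [79.6  0.4 77.8] [ 0.5462 -0.114   0.2066]
318 120 [75.7 -0.5 75.9] [ 0.5422 -0.1137  0.2086]

[... 1072 characters left out ...]
1 75.1] [ 0.5606 -0.136   0.2095]
348 105 [87.4 22.9 77.5] [ 0.5568 -0.1353  0.207 ]
348 110 [83.5 22.2 77.8] [ 0.5529 -0.1351  0.2067]
348 115 [79.7 23.1 77.9] [ 0.5492 -0.1365  0.2066]
348 120 [75.8 22.9 75. ] [ 0.5453 -0.1369  0.2095]
348 125 [72.  23.1 67.5] [ 0.5416 -0.1376  0.217 ]
348 130 [68.3 24.4 63.7] [ 0.5381 -0.1393  0.2208]
348 135 [64.7 23.5 61. ] [ 0.5344 -0.1389  0.2234]
348 140 [ 45.4  52.8 282.5] [ 0.5203 -0.1708  0.0019]
bar 275 [  0.6 -30.2  19.3]
bar 290 [  9.6 -17.1  -5.8]
bar 345 [ 9.5 15.9 -5.5]
bar 360 [ 0.5 28.8 19.8]
bar ray [  2.6 -36.9  21.9]
bar ray [ 2.5 38.  22.1]
(5,) [[152.9  -0.2  63.8]
 [152.9  22.4  63.9]]
(80,) [[104.4   0.2  63.6]
 [104.4  22.4  63.6]]
```

```bash
python3 -m pendant '[{"translation":[0,3,6],"twist":[0,-0.005,0],"grip":-1},{"translation":[0,4,8],"twist":[0,0,0],"grip":-1},{"translation":[0,4,8],"twist":[0,0,0],"grip":-1},{"translation":[0,0,4],"twist":[0,0,0],"grip":-1},{"translation":[5,0,0],"twist":[0,0,0],"grip":-1},{"translation":[8,0,0],"twist":[0,0,0],"grip":-1},{"translation":[8,0,0],"twist":[0,0,0],"grip":-1},{"translation":[8,0,0],"twist":[0,0,0],"grip":-1},{"translation":[4,0,0],"twist":[0,0,0],"grip":-1},{"translation":[0,0,0],"twist":[0,0,0],"grip":-1}]'
cat > chk.py <<'E'
from h import *
from scipy.spatial.transform import Rotation as R
s=robot.read_state();M=R.from_rotvec(s["orientation"]).as_matrix();tp=s["tool_pos"]
M0=R.from_rotvec([3.133,.21,.008]).as_matrix(); t0=np.array([.46666,-.12355,.28404])
seat=t0+M0@np.array([81,11,52.3])/1000
print("seat-bar offset (tool mm)",(M.T@(seat-tp)*1000).round(1),"seat TCP",seat.round(4));print(M.round(3),s["force"].round(2),tp.round(4),s["t"],s["opening"])
E
python3 chk.py
```

```text
t: 7.2
tool_pos: [0.5046, -0.1344, 0.2542]
orientation: [3.133, 0.204, -0.003]
force: [0.4, -1.1, -4.3]
opening: 0.0199
seat-bar offset (tool mm) [45.1 -5.  21.9] seat TCP [ 0.5487 -0.1237  0.2322]
[[ 0.992  0.129 -0.002]
 [ 0.129 -0.992 -0.002]
 [-0.002  0.002 -1.   ]] [ 0.41 -1.12 -4.32] [ 0.5046 -0.1344  0.2542] 7.2 0.019905991578783457
```

```bash
python3 -m pendant '[{"translation":[0,-3,-2],"twist":[0,0,0],"grip":-1},{"translation":[0,-2,-1],"twist":[0,0,0],"grip":-1},{"translation":[4,0,0],"twist":[0,0,0],"grip":-1},{"translation":[8,0,0],"twist":[0,0,0],"grip":-1},{"translation":[8,0,0],"twist":[0,0,0],"grip":-1},{"translation":[8,0,0],"twist":[0,0,0],"grip":-1},{"translation":[8,0,0],"twist":[0,0,0],"grip":-1},{"translation":[6,0,0],"twist":[0,0,0],"grip":-1},{"translation":[0,0,0],"twist":[0,0,0],"grip":-1},{"translation":[0,0,0],"twist":[0,0,0],"grip":-1}]'
python3 chk.py; python3 - <<'E'
from h import *
im,d,P,i=cloud("wrist"); np.savez("w3.npz",im=im,d=d,P=P); save(im,"pics/w3.png")
E
```

```text
t: 8.2
tool_pos: [0.5498, -0.1228, 0.2574]
orientation: [3.133, 0.205, -0.003]
force: [-0.3, -0.8, -3.6]
opening: 0.0195
seat-bar offset (tool mm) [-1.1  0.7 25.2] seat TCP [ 0.5487 -0.1237  0.2322]
[[ 0.992  0.13  -0.002]
 [ 0.13  -0.992 -0.002]
 [-0.002  0.002 -1.   ]] [-0.31 -0.82 -3.57] [ 0.5498 -0.1228  0.2574] 8.2 0.0194779353053497
```

View pics/w3.png

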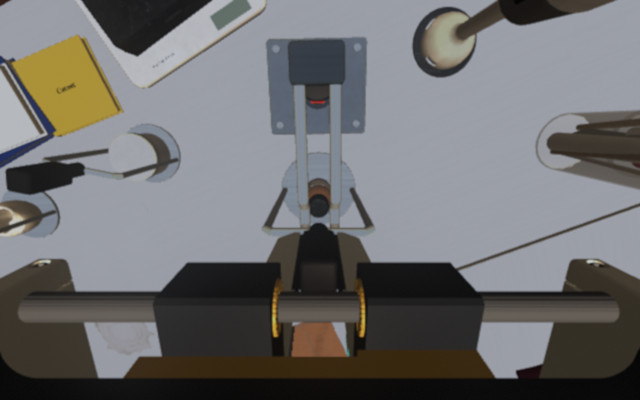

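The view from above shows the prongs at u≈305 and 335, centred on the grip (318) and inside the window, with the bar over the trough. Next I lower slowly.

```bash
python3 -m pendant '[{"translation":[-1,0.5,3],"twist":[0,0,0],"grip":-1},{"translation":[0,0,4],"twist":[0,0,0],"grip":-1},{"translation":[0,0,4],"twist":[0,0,0],"grip":-1},{"translation":[0,0,4],"twist":[0,0,0],"grip":-1},{"translation":[0,0,4],"twist":[0,0,0],"grip":-1},{"translation":[0,0,4],"twist":[0,0,0],"grip":-1},{"translation":[0,0,4],"twist":[0,0,0],"grip":-1},{"translation":[0,0,4],"twist":[0,0,0],"grip":-1},{"translation":[0,0,4],"twist":[0,0,0],"grip":-1},{"translation":[0,0,0],"twist":[0,0,0],"grip":-1}]'
python3 chk.py
```

```text
t: 9.25
tool_pos: [0.5478, -0.1238, 0.2194]
orientation: [3.133, 0.203, -0.003]
force: [-0.8, 0.3, -1.3]
opening: 0.02
seat-bar offset (tool mm) [  0.9   0.  -12.7] seat TCP [ 0.5487 -0.1237  0.2322]
[[ 0.992  0.129 -0.002]
 [ 0.129 -0.992 -0.002]
 [-0.002  0.002 -1.   ]] [-0.83  0.35 -1.29] [ 0.5478 -0.1238  0.2194] 9.25 0.01996128295882402
```

```bash
python3 -m pendant '[{"translation":[0,0,3],"twist":[0,0,0],"grip":-1},{"translation":[0,0,3],"twist":[0,0,0],"grip":-1},{"translation":[0,0,3],"twist":[0,0,0],"grip":-1},{"translation":[0,0,2],"twist":[0,0,0],"grip":-1},{"translation":[0,0,0],"twist":[0,0,0],"grip":-1},{"translation":[0,0,0],"twist":[0,0,0],"grip":-1},{"translation":[0,0,0],"twist":[0,0,0],"grip":-1},{"translation":[0,0,0],"twist":[0,0,0],"grip":-1},{"translation":[0,0,0],"twist":[0,0,0],"grip":-1},{"translation":[0,0,0],"twist":[0,0,0],"grip":-1}]'
python3 chk.py; python3 - <<'E'
from h import *
F=[]
for k in range(6): robot.read_camera("top"); F.append(robot.read_state()["force"])
print(np.round(F,2))
im,d,P,i=cloud("scene"); save(cv2.resize(im[140:240,270:400],None,fx=5,fy=5,interpolation=cv2.INTER_CUBIC),"pics/s4.png")
E
```

```text
t: 10.25
tool_pos: [0.5481, -0.124, 0.2092]
orientation: [3.132, 0.204, -0.001]
force: [-0.8, 0.9, -0.5]
opening: 0.0201
seat-bar offset (tool mm) [  0.5  -0.1 -23. ] seat TCP [ 0.5487 -0.1237  0.2322]
[[ 0.992  0.129 -0.   ]
 [ 0.129 -0.992 -0.003]
 [-0.001  0.003 -1.   ]] [-0.78  0.9  -0.53] [ 0.5481 -0.124   0.2092] 10.25 0.020145889985039148
[[-1.17  0.39  0.66]
 [-1.27  0.08  0.01]
 [-0.73  0.29  0.14]
 [-0.6   1.21 -0.1 ]
 [-2.82 -0.17 -0.83]
 [-0.39 -0.12 -0.39]]
```

View pics/s4.png

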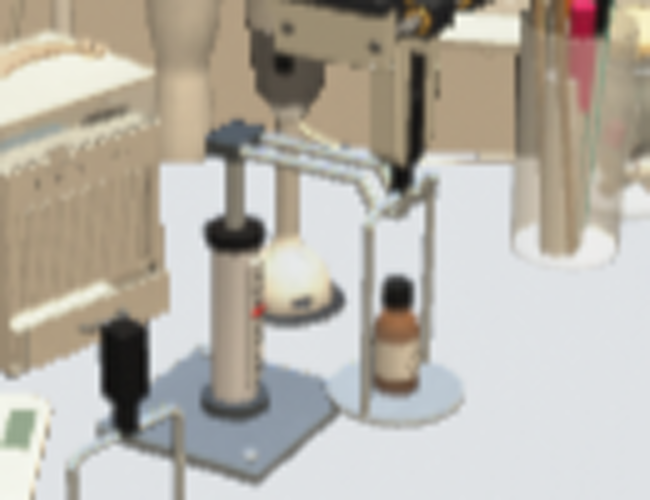

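The hook has dipped about 23 mm, the wrist load is about zero, and the bar is seated in the trough with the base well clear. Next I release it.

```bash
python3 -m pendant '[{"translation":[0,0,0],"twist":[0,0,0],"grip":-0.4},{"translation":[0,0,0],"twist":[0,0,0],"grip":-0.2},{"translation":[0,0,0],"twist":[0,0,0],"grip":0.2},{"translation":[0,0,0],"twist":[0,0,0],"grip":0.5},{"translation":[0,0,0],"twist":[0,0,0],"grip":0.5},{"translation":[0,0,0],"twist":[0,0,0],"grip":0.5},{"translation":[0,0,0],"twist":[0,0,0],"grip":0.5},{"translation":[0,0,0],"twist":[0,0,0],"grip":0.5},{"translation":[0,0,0],"twist":[0,0,0],"grip":0.5},{"translation":[0,0,0],"twist":[0,0,0],"grip":0.5}]'
python3 chk.py
```

```text
t: 11.6
tool_pos: [0.5491, -0.1243, 0.2098]
orientation: [3.131, 0.203, 0.003]
force: [0.2, 0.2, -0.7]
opening: 0.0699
seat-bar offset (tool mm) [ -0.3  -0.6 -22.4] seat TCP [ 0.5487 -0.1237  0.2322]
[[ 0.992  0.129  0.002]
 [ 0.129 -0.992 -0.004]
 [ 0.002  0.004 -1.   ]] [ 0.18  0.16 -0.72] [ 0.5491 -0.1243  0.2098] 11.6 0.06993573475903771
```

Now I retreat straight up, then wait for it to settle.

```bash
python3 -m pendant '[{"translation":[0,0,-5],"twist":[0,0,0],"grip":0.5},{"translation":[0,0,-10],"twist":[0,0,0],"grip":0.5},{"translation":[0,0,-15],"twist":[0,0,0],"grip":0.5},{"translation":[0,0,-20],"twist":[0,0,0],"grip":0.5},{"translation":[0,0,-20],"twist":[0,0,0],"grip":0.5},{"translation":[0,0,-20],"twist":[0,0,0],"grip":0.5},{"translation":[0,0,-20],"twist":[0,0,0],"grip":0.5},{"translation":[0,0,-10],"twist":[0,0,0],"grip":0.5},{"translation":[0,0,0],"twist":[0,0,0],"grip":0.5},{"translation":[0,0,0],"twist":[0,0,0],"grip":0.5}]'
for k in 1 2 3; do python3 -m pendant '[{"translation":[0,0,0],"twist":[0,0,0],"grip":0.5},{"translation":[0,0,0],"twist":[0,0,0],"grip":0.5},{"translation":[0,0,0],"twist":[0,0,0],"grip":0.5},{"translation":[0,0,0],"twist":[0,0,0],"grip":0.5},{"translation":[0,0,0],"twist":[0,0,0],"grip":0.5},{"translation":[0,0,0],"twist":[0,0,0],"grip":0.5},{"translation":[0,0,0],"twist":[0,0,0],"grip":0.5},{"translation":[0,0,0],"twist":[0,0,0],"grip":0.5},{"translation":[0,0,0],"twist":[0,0,0],"grip":0.5},{"translation":[0,0,0],"twist":[0,0,0],"grip":0.5}]' | head -2; done
python3 - <<'E'
from h import *
prev=None
for k in range(8):
    im,d,P,i=cloud("wrist" if 0 else "scene")
    c=im[130:240,300:400].astype(int)
    if prev is not None: print((abs(c-prev).max(-1)>40).sum(),end=" ")
    prev=c
    m=(d>0)&(im.max(-1)<60)&(abs(P[...,0]-.549)<.04)&(abs(P[...,1]+.124)<.04)&(P[...,2]<.24)&(P[...,2]>.16)
    q=P[m]; print(m.sum(),np.median(q,0).round(4), q[:,2].max().round(4))
save(cv2.resize(im[120:240,270:400],None,fx=4.5,fy=4.5,interpolation=cv2.INTER_CUBIC),"pics/s5.png")
E
```

```text
t: 12.6
tool_pos: [0.5495, -0.124, 0.3442]
orientation: [3.128, 0.203, 0.014]
force: [0.0, -0.3, -0.1]
opening: 0.07
t: 13.6
tool_pos: [0.548, -0.1235, 0.3396]
t: 14.6
tool_pos: [0.5481, -0.1236, 0.3398]
t: 15.6
tool_pos: [0.5481, -0.1235, 0.3398]
88 [ 0.5416 -0.1145  0.2203] 0.2396
0 90 [ 0.5416 -0.115   0.221 ] 0.24
0 89 [ 0.5423 -0.1147  0.2215] 0.2398
0 89 [ 0.5422 -0.1156  0.22  ] 0.2399
0 90 [ 0.5423 -0.1151  0.222 ] 0.2399
0 88 [ 0.5421 -0.1151  0.2201] 0.2399
0 89 [ 0.5421 -0.1145  0.2213] 0.2399
0 90 [ 0.5419 -0.1149  0.2205] 0.2399
```

View pics/s5.png

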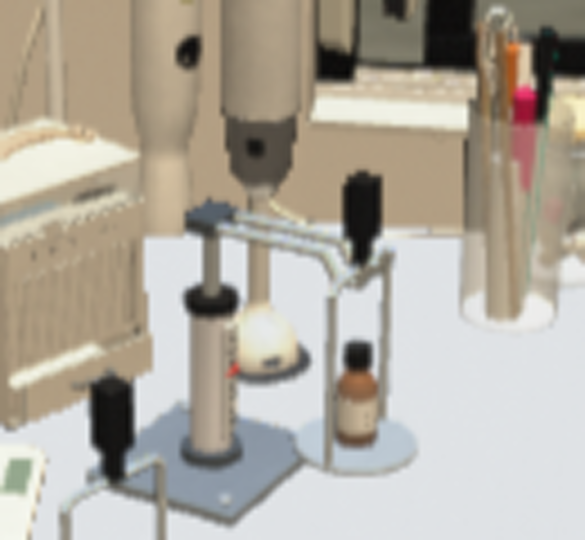

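The carrier hangs upright and motionless on both prongs, the gripper is well above it, and the tin is in place. I hand the job in.

```bash
python3 -c "
from plant import robot
print(robot.close_job(), robot.read_state()['t'])"
```

```text
the job is handed in; nothing more can be done
the job is handed in; nothing more can be done
```

The bottle's carrier is hanging by its bar on both prongs of the scale hook, and I handed the job in at about 16 s of the 48 s allowed.

- **What I did:** I gripped the carrier by its black grip and lifted it. I brought the bar over the prong tips and lowered it slowly into the trough. I kept lowering until the wrist load was about zero, at roughly 23 mm of dip, then let go and backed straight up.
- **Hanging still:** More than 3 s after the gripper had withdrawn, eight scene pictures in a row showed no movement.
- **Upright and clear:** The last picture shows the carrier upright on both prongs. The tool tips are about 90 mm above the grip and touch nothing.
- **Hook travel:** The dip at release was far from the 60 mm stop. I worked it out from the tool's height and the spring load, not from a direct reading of the hook joint. I did not measure the final resting dip separately.
- **The other carriers:** The arm never went near either one. The tin shows in place in the last close-up. The heart mould was last seen standing in the earlier wrist views, and I did not re-measure it at the end.

No check failed. Position estimates from the top and wrist cameras differed by about 3–4 mm, and I used the wrist ones.

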